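# Clip the open edge of a gel cassette

### The arm

A 6-joint arm with a two-finger parallel gripper is mounted at the origin on a cart in front of the work surface, level with it; the furniture and walls round the work are solid. World frame = base frame: x ahead of the robot, y to its left, z up, the work surface at z = 0. Lengths are in m, angles in rad, forces in N, time in s.
With the tool pointing down it reaches from about 0.25 to 0.775 m from the base axis. Payload 4 kg.
Tool frame: the origin (TCP) lies midway between the tips of the shut fingers; the grasp point (between the pads) lies 19 mm behind it (robot.grasp_offset is the distance from the TCP to the grasp point, in m); z points along the fingers, y is the direction in which the jaws open and shut (so a half turn about z gives the same grasp; the last joint's range is limited). The gripper opens to 94 mm and grips with 3 to 60 N. Pads are 16 mm wide; open, the fingers measure 119 mm over their backs; the gripper's body (75 mm by 177 mm) begins 78 mm behind the grasp point.
Start: joints at [-1.251, 0.087, 1.371, -0, 1.684, -0.103], TCP at [0.226, -0.502, 0.206] pointing down, gripper open.
Joint ranges: [-3.1, 3.1], [-0.76, 2.03], [0.27, 2.55], [-1.08, 4.22], [0.17, 2.65], [-2.57, 2.57]. Speed limits (rad/s): [2.79, 2.79, 3.14, 3.14, 3.14, 3.14].

### API

Orientations are given as [roll, pitch, yaw] about the fixed x, y, z axes, in that order (R = Rz(yaw) Ry(pitch) Rx(roll)).
In Python, from bench import status, viewer, order, robot gives the robot as it stands. The module is installed in compiled form; this text tells all that it offers.
- The arm moves only by the tool move_arm, never from a script. Its argument "targets" is a list of rows, each a list of 3 entries, a list of its own where there are three numbers: the shift along the tool's x, y, z in mm, then the turn, a rotation vector about the tool's x, y, z in degrees, then the opening, from -1 (shut) to 1 (fully open). A call has 1 to 20 rows; each row is the pose to reach, as a shift and turn from the pose commanded when the call began, along the tool's axes at that moment; what a row does not reach only later rows make up. A row lasts 1/8 s, in which the tool goes at most 62.5 mm and 10.7 degrees, less where a joint would pass 70% of its speed; a pose out of reach is approached as far as the arm can. A call with a gripper value outside its range is refused whole. The fingers move at their own pace and stop on an object; the grip force is fixed at half the most. Time passes only in rows, so rows that repeat a pose let the fingers close. It gives the time, the measured TCP pose, the force and the opening at its end, in the units of the state.
- status.get_obs(): the state, without advancing time (a new reading comes with each control period).
- viewer.snapshot(name): name is "scene" or "top"; returns the picture (400x640x3 uint8, red, green, blue); there is no depth.
- viewer.camera_model(name): a dict with "K" (3x3 intrinsics, pixels), "D" ([k1, k2, p1, p2, k3] as OpenCV has them; the pictures are not rectified), "xyz" and "attitude" of the camera in the world. Camera axes: x right, y up, looking along -z (the intrinsics and any distortion apply to the point x, -y, -z); pixel columns grow to the right and rows downward; lengths in m; the calibration is good to about 2 mm. A picture is of the moment at which its call begins. camera_model takes no time and is no camera call.
- order.close_job(): hands the job in, once; it reports no verdict.
The state is a dict: "time": time; "joint_positions": joint angles; "qvel": joint speeds; "joint_torque": joint torques, N m; "tool_pos": TCP position; "ee_rot": TCP orientation; "wrist_force": force on the tool from outside, world axes, zero at the start; "wrist_torque": the same for the moment, N m; "width": finger opening in m.
Only numpy, scipy, OpenCV 4.12 (cv2) and the standard library are available. Lean on these libraries where they do the work, as an engineer would, in place of code of your own. Each camera call takes 0.05 s, during which the arm holds its last target. There are 200 camera calls.

### The job

Close the open upright edge of the glass cassette with the blue sprung clip: lift the clip out of its holder by the jaws, lay it down on its side on the bench and let go, then take it again by its two handles, squeeze it open and clip it level onto the edge at the orange band, pushed in until the plates touch the clip's hinge barrel. Leave the clip biting there by its own spring; be gentle with the glass and do not disturb the other things on the bench.

Things in the scene. Friction and masses are not known exactly. Their poses are not given: they have to be found in the camera images.
- clip: Blue sprung clip like a big clothes peg, lying on its side: 26 mm high, 120 mm long, 75 g. Origin on the hinge axis at the underside; z = hinge axis, up; x from hinge to jaw tips (56 mm ahead). The body is the left half (+y jaw and handle) with the hinge barrel. Shut, the clip is symmetric about x; opened by angle a, its middle line is turned -a/2 about z from x. Shut jaws: 15-18 mm wide outside.
- clip_arm (a joint): Opening angle a of the clip: 0 = jaws shut, 0.32 rad = squeezed fully open against its stop (18 mm between the jaw tips), about 0.14 when biting the 8 mm cassette. Sprung shut; about 16 N on each handle holds it open.
- clip_pivot (a point): Hinge axis at mid height, 13 mm above the clip's origin. The steel hinge barrel here (radius 7 mm) is the bottom of the mouth. Handles: from 30 to 63 mm behind this point, 26 mm high; rear ends 58 mm apart over the outsides when shut; squeezed fully open, the flat outsides are parallel and 38 mm apart.
- clip_tip_a (a point): Tip of the left (+y) jaw, in the middle of its 7 mm thickness and of its height.
- clip_tip_b (a point): Tip of the right (-y) jaw, in the middle of its 7 mm thickness and of its height.
- clip_holder: Fixed grey holder. The clip starts in it on its side, on a floor 12 mm above the bench, handles sunk out of reach between walls 42 mm high, jaws sticking out 48 mm in front. Origin on the bench 10 mm beyond the jaw tips, 66 mm ahead of the clip's hinge; x points out along the jaws; the holder fills x = -136 to -58 mm, y = -41 to 41 mm.
- cassette: Fixed cassette: upright glass sandwich 8 mm thick, 62 mm long, top at z = 112 mm, in a grey stand 22 mm high (x = -2 to 73, y = -28 to 28 mm; white cheeks to z = 40 mm; white post at the far end). Origin on the bench under the open upright edge, which faces the robot; x points from that edge along the plates, y across them, z up.
- edge (a point): Middle of the orange band (30 mm high) on the cassette's open edge, 75 mm above the bench; axes as cassette. When the clip is home its hinge axis is 7 mm in front of this edge (x = -7 mm).
- petri_dish: Bystander: covered clear petri dish, 69 mm across, 14 mm high; origin at its underside.
- timer: Bystander: white lab timer 70 x 64 x 20 mm.
- vial_white: Bystander: small vial with a white cap, 21 mm across, 44 mm high.
- vial_red: Bystander: small vial with a red cap, 21 mm across, 44 mm high.
- syringe: Bystander: plastic syringe 110 x 24 x 24 mm lying on the bench.
- tape_roll: Bystander: roll of tape 96 mm across, 25 mm high.

How it is judged:
By the outcome, as a careful person would: the job done as asked, in the order asked, and still so for the second after the job is handed in, with the robot touching nothing.
It also fails if it takes over 51 s, if anything falls off the work surface, if the arm or the gripper's body presses on something with over 40 N, if the wrist force passes 120 N, or if a joint passes its speed limit or range.

## Working session

There is one attempt and no reset: what is moved stays moved. The work goes in short steps, Python scripts to look and compute and a tool call to move; the robot and the scene stay as the last step left them, time stands still between calls to the robot, and variables do not carry over. Pictures are saved under pics/ and viewed, about 8 in all and at most 12, crops included, and the job is handed in when it is done.

Besides the shell and the picture viewer there is one more tool, called after "Emit:" as name(argument=value, ...) on one line, values as JSON. move_arm: Moves the arm, as the interface text tells. Its arguments: {"type":"object","properties":{"targets":{"type":"array"}},"required":["targets"]}

```bash
mkdir -p pics
cat > h.py <<'E'
import numpy as np, cv2
from bench import status, viewer, order, robot
from scipy.spatial.transform import Rotation as R
def cam(n):
    m=viewer.camera_model(n); a=np.array(m["attitude"],float)
    Rm=R.from_euler('xyz',a).as_matrix() if a.shape==(3,) else a
    return np.array(m["K"]),np.array(m["D"],float),np.array(m["xyz"]),Rm
def ray(n,uv):
    K,D,c,Rm=cam(n); p=cv2.undistortPoints(np.array(uv,float).reshape(-1,1,2),K,D).reshape(-1,2)
    d=np.c_[p[:,0],-p[:,1],-np.ones(len(p))]@Rm.T
    return c,d
def plane(n,uv,z):
    c,d=ray(n,uv); return c+d*((z-c[2])/d[:,2])[:,None]
def proj(n,P):
    K,D,c,Rm=cam(n); q=(np.atleast_2d(P)-c)@Rm*[1,-1,-1]
    return cv2.projectPoints(q,np.zeros(3),np.zeros(3),K,D)[0].reshape(-1,2)
def tri(u1,u2,a="scene",b="top"):
    c1,d1=ray(a,[u1]);c2,d2=ray(b,[u2]);d1=d1[0];d2=d2[0]
    s=np.linalg.lstsq(np.c_[d1,-d2],c2-c1,rcond=None)[0]
    p,q=c1+s[0]*d1,c2+s[1]*d2
    return (p+q)/2,np.linalg.norm(p-q)
def save(n,f):
    im=viewer.snapshot(n); cv2.imwrite('pics/'+f,im[:,:,::-1]); return im
E
python3 - <<'E'
from h import *
for n in("scene","top"):
    save(n,n+"0.png"); print(n,viewer.camera_model(n))
print(status.get_obs())
a=cv2.imread('pics/scene0.png');b=cv2.imread('pics/top0.png')
E
```

```text
scene {'K': array([[454.26714986,   0.        , 330.75369833],
       [  0.        , 454.26714986, 199.2304827 ],
       [  0.        ,   0.        ,   1.        ]]), 'D': array([-0.05168984,  0.        ,  0.        ,  0.        ,  0.        ]), 'xyz': array([-0.1212856 , -1.02349747,  0.84889046]), 'attitude': array([ 0.93826533,  0.00472708, -0.65066976])}
top {'K': array([[402.39065161,   0.        , 318.90907788],
       [  0.        , 402.39065161, 197.82152516],
       [  0.        ,   0.        ,   1.        ]]), 'D': array([-0.04696695,  0.        ,  0.        ,  0.        ,  0.        ]), 'xyz': array([ 0.33278976, -0.18941074,  1.24601281]), 'attitude': array([ 0.15678977,  0.00179302, -1.54104118])}
{'time': 0.1, 'joint_positions': array([-1.25109063e+00,  8.78695800e-02,  1.37209487e+00,  1.76490646e-06,
        1.68358753e+00, -1.03147466e-01]), 'qvel': array([-1.02166992e-03, -7.30109293e-04, -2.82501431e-03,  8.08910646e-04,
       -9.29067983e-05, -4.90332965e-04]), 'joint_torque': array([ 2.58871849e-03, -3.41251266e+01, -3.03301334e+01,  7.20772496e-02,
        3.03519820e-02, -9.00115924e-05]), 'tool_pos': array([ 0.22551785, -0.50110153,  0.2044317 ]), 'ee_rot': array([-3.13964392e+00, -2.03485921e-04,  4.22853163e-01]), 'wrist_force': array([ 0.13068348, -0.52517037, -0.12336531]), 'wrist_torque': array([-0.06016006, -0.03942374, -0.05008203]), 'width': 0.09384956367669436}
```

View pics/scene0.png

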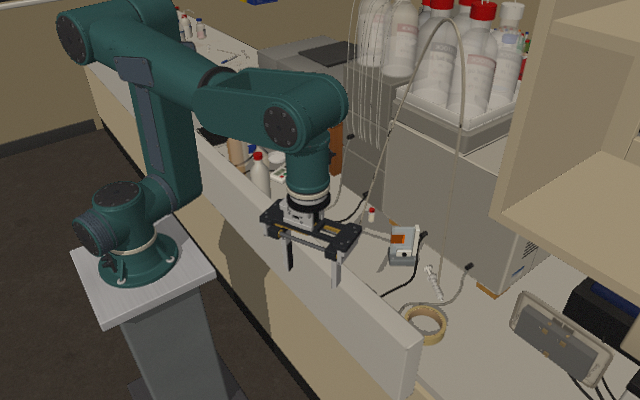

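View pics/top0.png

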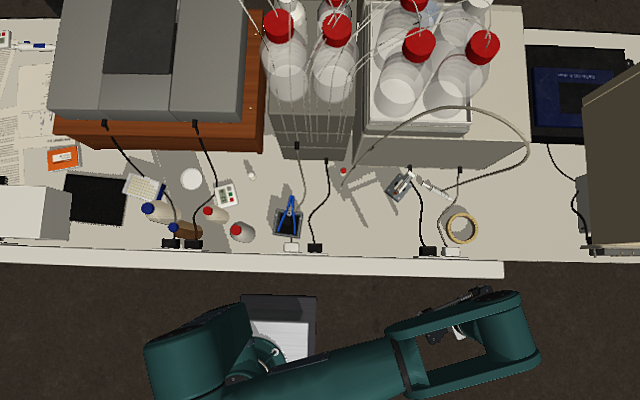

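The top view shows the clip in its holder at about (288,215), jaws up-image, and the cassette at about (400,184). Next I'll enlarge both.

Run:
```python
from h import *
a=cv2.imread('pics/scene0.png');b=cv2.imread('pics/top0.png')
def crop(i,x,y,w,h,s): return cv2.resize(i[y:y+h,x:x+w],None,fx=s,fy=s,interpolation=cv2.INTER_CUBIC)
o=np.zeros((600,800,3),np.uint8)
o[:300,:400]=crop(b,250,180,80,60,5)[:300,:400]
o[:300,400:]=crop(b,370,150,80,60,5)
o[300:,:400]=crop(a,370,210,80,60,5)
o[300:,400:]=crop(b,120,150,160,120,2.5)
cv2.imwrite('pics/c1.png',o)
for n,im in(("top",b),("scene",a)):
    hsv=cv2.cvtColor(im,cv2.COLOR_BGR2HSV)
    m=cv2.inRange(hsv,(105,150,60),(125,255,255))
    k,l,st,ce=cv2.connectedComponentsWithStats(m)
    print(n,'blue',[(st[i].tolist(),ce[i].round(1).tolist()) for i in range(1,k) if st[i,4]>15])
    m=cv2.inRange(hsv,(5,150,100),(18,255,255))
    k,l,st,ce=cv2.connectedComponentsWithStats(m)
    print(n,'orange',[(st[i].tolist(),ce[i].round(1).tolist()) for i in range(1,k) if st[i,4]>4])
```

```text
top blue [([33, 44, 12, 4, 40], [39.2, 45.3]), ([157, 189, 6, 11, 30], [159.3, 194.6]), ([277, 195, 19, 40, 187], [288.6, 215.2]), ([141, 203, 12, 11, 98], [146.7, 208.1]), ([168, 223, 10, 9, 68], [172.5, 227.0])]
top orange [([247, 10, 15, 23, 155], [256.4, 17.1]), ([53, 18, 208, 120, 3986], [183.7, 112.4]), ([47, 146, 31, 25, 459], [62.3, 158.3])]
scene blue [([248, 0, 6, 5, 21], [250.5, 1.7]), ([262, 0, 15, 3, 24], [267.6, 0.5]), ([248, 145, 8, 8, 45], [251.6, 147.9])]
scene orange [([338, 126, 4, 6, 13], [339.3, 128.2]), ([328, 129, 3, 3, 6], [329.3, 129.7]), ([390, 220, 7, 5, 18], [392.4, 222.6]), ([391, 235, 14, 8, 108], [397.3, 238.4]), ([477, 283, 21, 16, 84], [486.3, 290.7])]
```

View pics/c1.png

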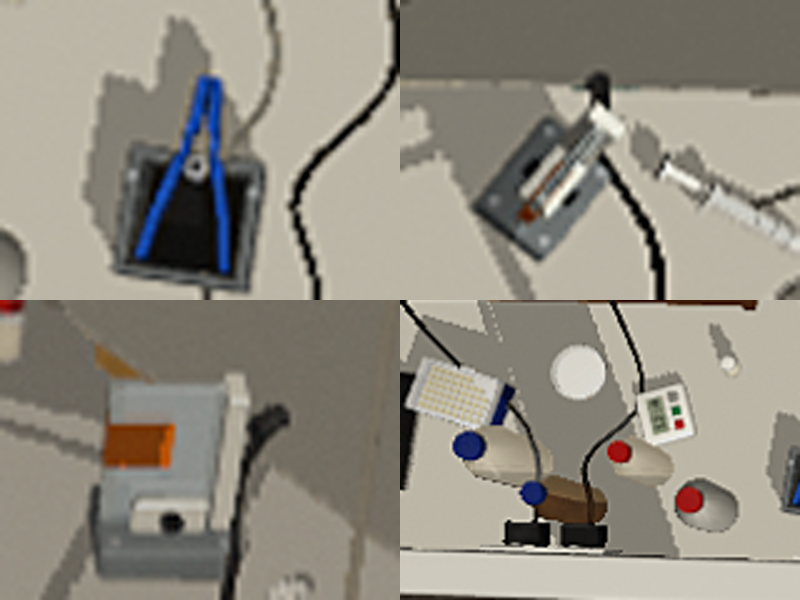

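Run:
```python
from h import *
np.set_printoptions(precision=4,suppress=True)
T=lambda x,y:(250+x/5-.4,180+y/5-.4); C=lambda x,y:(370+(x-400)/5-.4,150+y/5-.4); S=lambda x,y:(370+x/5-.4,210+(y-300)/5-.4)
pt=lambda n,z,*p:print(n,plane("top",list(p),z).tolist())
print('clip tip,hinge,hL,hR');print(plane("top",[T(209,78),T(195,165),T(145,256),T(225,271)],.038))
print('holder');print(plane("top",[T(130,146),T(264,158),T(247,290),T(114,268)],.042))
print('glass top edge/post');print(plane("top",[C(524,217),C(600,130)],.112))
print('stand');print(plane("top",[C(548,116),C(475,202),C(540,258),C(612,170)],.022))
print('tri edge top',tri(S(107,382),C(523,215)))
P=plane("scene",[S(105,425),S(105,467)],.0)
print('stand scene');print(plane("scene",[S(95,546),S(98,570)],.022))
print('ledge',tri((417,345),(504,262)),tri((408,330),(504,262)))
print('ledge inner',plane("top",[(290,250),(504,262),(504,277),(290,272)],.0))
print('objects z0',plane("top",[(320,190),(312,230),(330,160),(345,170),(360,200),(400,205),(418,235),(240,230),(250,175),(291,247),(461,228),(437,190)],.0))
```

```text
clip tip,hinge,hL,hR
[[ 0.5292 -0.0976  0.038 ]
 [ 0.4757 -0.0913  0.038 ]
 [ 0.4198 -0.0635  0.038 ]
 [ 0.4123 -0.1119  0.038 ]]
holder
[[ 0.4856 -0.0519  0.042 ]
 [ 0.4807 -0.1331  0.042 ]
 [ 0.4011 -0.1258  0.042 ]
 [ 0.4118 -0.0457  0.042 ]]
glass top edge/post
[[ 0.5323 -0.3976  0.112 ]
 [ 0.5845 -0.4416  0.112 ]]
stand
[[ 0.6124 -0.4292  0.022 ]
 [ 0.5566 -0.3838  0.022 ]
 [ 0.5228 -0.424   0.022 ]
 [ 0.5793 -0.4689  0.022 ]]
tri edge top (array([ 0.5376, -0.4004,  0.1063]), np.float64(0.0076025005030264615))
stand scene
[[ 0.5191 -0.4254  0.022 ]
 [ 0.5081 -0.4394  0.022 ]]
ledge (array([ 0.3377, -0.7021,  0.1121]), np.float64(0.01715886773448115)) (array([ 0.3334, -0.6841,  0.1448]), np.float64(0.026828020057918373))
ledge inner [[ 0.3646 -0.0973  0.    ]
 [ 0.3458 -0.7589  0.    ]
 [ 0.3001 -0.7573  0.    ]
 [ 0.2979 -0.0999  0.    ]]
objects z0 [[ 0.5546 -0.184   0.    ]
 [ 0.4281 -0.1629  0.    ]
 [ 0.6525 -0.213   0.    ]
 [ 0.6213 -0.2613  0.    ]
 [ 0.5265 -0.3102  0.    ]
 [ 0.5144 -0.4358  0.    ]
 [ 0.4221 -0.4917  0.    ]
 [ 0.4213  0.0605  0.    ]
 [ 0.5964  0.0392  0.    ]
 [ 0.3739 -0.1     0.    ]
 [ 0.4475 -0.6266  0.    ]
 [ 0.5656 -0.5531  0.    ]]
```

```bash
cat >> h.py <<'E'
def go(p,yaw=None):
    o=status.get_obs(); M=R.from_euler('xyz',o["ee_rot"])
    if yaw is None: yaw=o["ee_rot"][2]
    G=R.from_euler('xyz',[np.pi,0,yaw]); t=M.inv()
    return t.apply(np.array(p)-o["tool_pos"]).round(4)*1000,np.degrees((t*G).as_rotvec()).round(2)
E
python3 - <<'E'
from h import *
print(robot.grasp_offset,go([.509,-.095,.20],-.087))
E
```

```text
0.0188 (array([ 425.2, -254. ,    5. ]), array([-1.100e-01,  2.000e-02,  2.921e+01]))
```

Emit:
move_arm(targets=[[[0,0,-40],[0,0,0],1],[[60,-36,-40],[0,0,5],1],[[110,-66,-40],[0,0,9],1],[[160,-96,-40],[0,0,12],1],[[210,-126,-40],[0,0,16],1],[[260,-156,-40],[0,0,20],1],[[310,-186,-30],[0,0,24],1],[[360,-215,-20],[0,0,27],1],[[410,-245,-5],[0,0,29],1],[[425,-254,5],[0,0,29.2],1],[[425,-254,5],[0,0,29.2],1],[[425,-254,5],[0,0,29.2],1]])

```text
time: 1.6
tool_pos: [0.5086, -0.0969, 0.2009]
ee_rot: [3.141, -0.0, -0.088]
wrist_force: [-0.7, -0.2, 0.0]
width: 0.0944
```

Run:
```python
from h import *
print(go([.509,-.095,.012],-.087)); 
a=save("scene","s1.png")[:,:,::-1];b=save("top","t1.png")[:,:,::-1]
def crop(i,x,y,w,h,s): return cv2.resize(i[y:y+h,x:x+w],None,fx=s,fy=s,interpolation=cv2.INTER_CUBIC)
o=np.hstack([crop(a,370,210,50,70,8),crop(b,370,160,50,70,8)])
cv2.imwrite('pics/c2.png',o)
```

```text
(array([  0.2,  -2.1, 188.9]), array([ 0.05, -0.01, -0.08]))
```

View pics/c2.png

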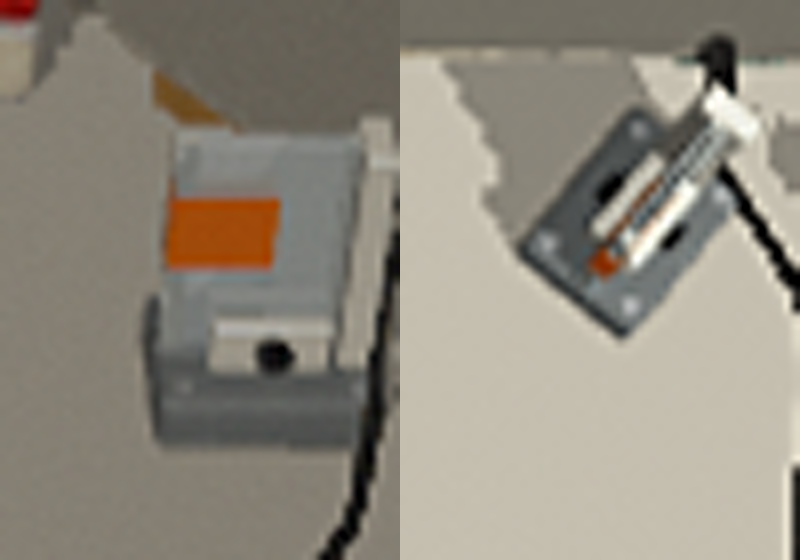

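The left crop shows the cassette side-on, with the orange band at crop (167–278, 198–268). The right crop shows the stand corners clearly. Next I descend to the jaws.

Emit:
move_arm(targets=[[[0,-2,60],[0,0,0],0.2],[[0,-2,110],[0,0,0],0.2],[[0,-2,150],[0,0,0],0.2],[[0,-2,175],[0,0,0],0.2],[[0,-2,188],[0,0,0],0.2],[[0,-2,188],[0,0,0],0.2],[[0,-2,188],[0,0,0],-1],[[0,-2,188],[0,0,0],-1],[[0,-2,188],[0,0,0],-1],[[0,-2,188],[0,0,0],-1],[[0,-2,188],[0,0,0],-1],[[0,-2,188],[0,0,0],-1]])

```text
time: 3.2
tool_pos: [0.5095, -0.0938, 0.0128]
ee_rot: [3.141, -0.001, -0.087]
wrist_force: [0.3, -1.3, 1.9]
width: 0.0179
```

Run:
```python
from h import *
np.set_printoptions(precision=4,suppress=True)
o=status.get_obs();print(o["width"],o["wrist_force"])
S=lambda x,y:(370+x/8-.44,210+y/8-.44); C=lambda x,y:(370+(x-400)/8-.44,160+y/8-.44)
st=plane("top",[C(522,248),C(625,337),C(737,193),C(636,107)],.022);print(st)
c=st.mean(0);u=(st[3]+st[2]-st[0]-st[1]);print('centre',c,'yaw',np.arctan2(u[1],u[0]),'len',np.linalg.norm(u)/2,np.linalg.norm(st[0]-st[1]))
u/=np.linalg.norm(u);print('edge from stand',c-.0355*u)
print('glass top',plane("top",[C(607,247),C(712,128)],.112))
print('band pt top, z .075/.09',plane("top",[C(602,262)],.075),plane("top",[C(602,262)],.09))
for z,p in((.112,(174,135)),(.09,(168,198)),(.06,(167,268))): print('scene edge',plane("scene",[S(*p)],z))
```

```text
0.01789647684185212 [ 0.2893 -1.2897  1.8613]
[[ 0.5549 -0.3844  0.022 ]
 [ 0.5212 -0.4243  0.022 ]
 [ 0.579  -0.4679  0.022 ]
 [ 0.612  -0.4287  0.022 ]]
centre [ 0.5668 -0.4263  0.022 ] yaw -0.6533676522660756 len 0.07233245341398294 0.05214936892348177
edge from stand [ 0.5386 -0.4048  0.022 ]
glass top [[ 0.5398 -0.4006  0.112 ]
 [ 0.5845 -0.4386  0.112 ]]
band pt top, z .075/.09 [[ 0.5409 -0.4056  0.075 ]] [[ 0.5382 -0.4029  0.09  ]]
scene edge [[ 0.5358 -0.4082  0.112 ]]
scene edge [[ 0.5322 -0.4117  0.09  ]]
scene edge [[ 0.5338 -0.4127  0.06  ]]
```

Emit:
move_arm(targets=[[[0,0,-15],[0,0,0],-1],[[0,0,-35],[0,0,0],-1],[[0,0,-60],[0,0,0],-1],[[0,0,-75],[0,0,0],-1],[[5,30,-80],[0,0,0],-1],[[15,70,-80],[0,0,0],-1],[[25,110,-80],[0,0,0],-1],[[35,150,-80],[0,0,0],-1],[[39,177,-80],[0,0,0],-1],[[39,177,-80],[0,0,0],-1]])

```text
time: 4.45
tool_pos: [0.5323, -0.2748, 0.0922]
ee_rot: [-3.141, 0.001, -0.09]
wrist_force: [0.2, 0.6, -0.9]
width: 0.0174
```

Run:
```python
from h import *
print(go([.534,-.273,.003],-.087)); 
a=save("scene","s2.png")[:,:,::-1];b=save("top","t2.png")[:,:,::-1]
def crop(i,x,y,w,h,s): return cv2.resize(i[y:y+h,x:x+w],None,fx=s,fy=s,interpolation=cv2.INTER_CUBIC)
o=np.hstack([crop(a,300,180,100,100,4),crop(b,300,150,100,100,4)])
cv2.imwrite('pics/c3.png',o)
```

```text
(array([ 1.6, -1.9, 89.1]), array([-0.03,  0.04, -0.15]))
```

View pics/c3.png

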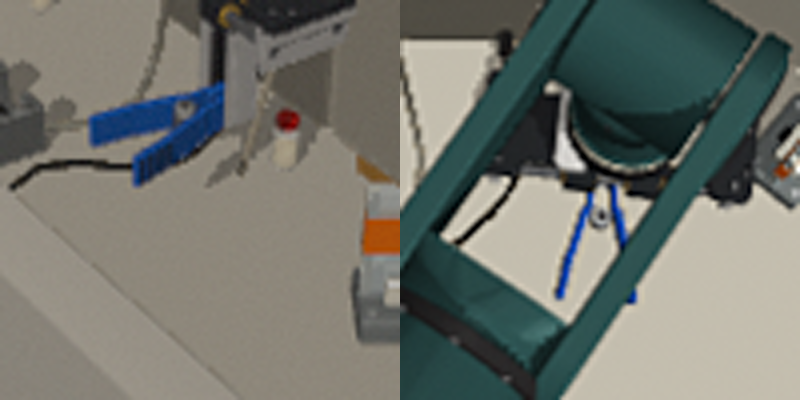

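The clip is held level: blue handles at crop (90–220, 85–185) in the left view. The bench below is clear. Next I lower it and release.

Emit:
move_arm(targets=[[[0,0,30],[0,0,0],-1],[[0,0,55],[0,0,0],-1],[[0,0,72],[0,0,0],-1],[[0,0,80],[0,0,0],-1],[[0,0,84],[0,0,0],-1],[[0,0,87],[0,0,0],-1],[[0,0,89],[0,0,0],-1],[[0,0,89],[0,0,0],-1],[[0,0,89],[0,0,0],-1]])

```text
time: 5.68
tool_pos: [0.5329, -0.2735, 0.0038]
ee_rot: [3.141, -0.001, -0.087]
wrist_force: [-0.0, 0.5, 0.0]
width: 0.0169
```

Emit:
move_arm(targets=[[[0,0,1],[0,0,0],-1],[[0,0,2],[0,0,0],-1],[[0,0,2],[0,0,0],-1],[[0,0,2],[0,0,0],-0.5],[[0,0,2],[0,0,0],-0.2],[[0,0,2],[0,0,0],0],[[0,0,2],[0,0,0],0],[[0,0,-20],[0,0,0],0],[[0,0,-60],[0,0,0],0],[[0,0,-110],[0,0,0],0.5],[[-20,0,-140],[0,0,0],1],[[-60,60,-150],[0,0,0],1],[[-60,120,-150],[0,0,0],1],[[-60,180,-150],[0,0,0],1],[[-60,240,-150],[0,0,0],1],[[-60,240,-150],[0,0,0],1]])

```text
time: 7.68
tool_pos: [0.45, -0.511, 0.1511]
ee_rot: [-3.141, 0.002, -0.092]
wrist_force: [-0.3, 0.4, -0.8]
width: 0.0939
```

Run:
```python
from h import *
a=save("scene","s3.png")[:,:,::-1];b=save("top","t3.png")[:,:,::-1]
def crop(i,x,y,w,h,s): return cv2.resize(i[y:y+h,x:x+w],None,fx=s,fy=s,interpolation=cv2.INTER_CUBIC)
cv2.imwrite('pics/c4.png',np.hstack([crop(a,310,190,80,80,5),crop(b,315,160,80,80,5)]))
```

```text
(no output)
```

View pics/c4.png

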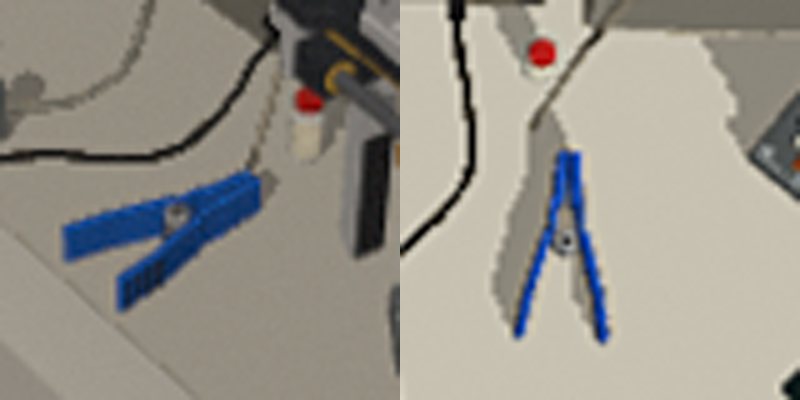

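The clip lies flat and shut on the bench. In the top crop the tips are at (569,153), the hinge at (566,240) and the handle ends at (519,335) and (603,340).

Run:
```python
from h import *
np.set_printoptions(precision=4,suppress=True)
T=lambda x,y:(315+(x-400)/5-.4,160+y/5-.4)
P=plane("top",[T(569,153),T(566,240),T(517,338),T(604,342)],.026);print(P)
m=P[2:].mean(0);d=P[0]-m;print('yaw',np.arctan2(d[1],d[0]),np.linalg.norm(d))
y=-.085;u=np.array([np.cos(y),np.sin(y)])
g=np.array([.499,-.2705])-.047*u;print('grasp',g)
print(go([*g,.07],y),go([*g,.003],y))
```

```text
[[ 0.5519 -0.2715  0.026 ]
 [ 0.4978 -0.2707  0.026 ]
 [ 0.437  -0.2421  0.026 ]
 [ 0.4361 -0.2949  0.026 ]]
yaw -0.02622058720014901 0.11544495051070448
grasp [ 0.4522 -0.2665]
(array([ -20.7, -239.8,   83. ]), array([-0.09,  0.04, -0.17])) (array([ -20.6, -239.7,  150. ]), array([-0.09,  0.04, -0.17]))
```

Emit:
move_arm(targets=[[[-10,-60,0],[0,0,-1],1],[[-15,-120,0],[0,0,-2],1],[[-20,-180,0],[0,0,-3],1],[[-21,-235,0],[0,0,-3.5],1],[[-21,-241,40],[0,0,-3.5],1],[[-21,-241,80],[0,0,-3.5],1],[[-21,-241,115],[0,0,-3.5],1],[[-21,-241,135],[0,0,-3.5],1],[[-21,-241,145],[0,0,-3.5],1],[[-21,-241,148],[0,0,-3.5],1],[[-21,-241,148],[0,0,-3.5],1],[[-21,-241,148],[0,0,-3.5],1]])

```text
time: 9.28
tool_pos: [0.4528, -0.2657, 0.0067]
ee_rot: [3.14, -0.002, -0.026]
wrist_force: [0.1, -0.1, 0.3]
width: 0.0944
```

Emit:
move_arm(targets=[[[0,0,0],[0,0,0],0.4],[[0,0,0],[0,0,0],0.1],[[0,0,0],[0,0,0],-1],[[0,0,0],[0,0,0],-1],[[0,0,0],[0,0,0],-1],[[0,0,0],[0,0,0],-1],[[0,0,0],[0,0,0],-1],[[0,0,0],[0,0,0],-1],[[0,0,0],[0,0,0],-1],[[0,0,0],[0,0,0],-1]])

```text
time: 10.52
tool_pos: [0.4521, -0.2653, 0.0055]
ee_rot: [3.141, 0.0, -0.026]
wrist_force: [0.4, -0.3, 0.6]
width: 0.038
```

Run:
```python
from h import *
print(go([.438,-.3274,.0675],-.67))
```

```text
(array([-12.5,  62.4, -62. ]), array([ 1.000e-02, -0.000e+00,  3.691e+01]))
```

Emit:
move_arm(targets=[[[0,0,-15],[0,0,0],-1],[[0,0,-40],[0,0,0],-1],[[0,0,-62],[0,0,0],-1],[[-3,10,-62],[0,0,8],-1],[[-6,25,-62],[0,0,16],-1],[[-9,40,-62],[0,0,24],-1],[[-12,55,-62],[0,0,31],-1],[[-12.5,62.4,-62],[0,0,36.9],-1],[[-12.5,62.4,-62],[0,0,36.9],-1],[[-12.5,62.4,-62],[0,0,36.9],-1],[[-12.5,62.4,-62],[0,0,36.9],-1]])

```text
time: 11.9
tool_pos: [0.4381, -0.3269, 0.0677]
ee_rot: [-3.141, -0.0, -0.669]
wrist_force: [-0.6, 0.1, -0.5]
width: 0.038
```

Run:
```python
from h import *
print(status.get_obs()["tool_pos"])
a=save("scene","s4.png")[:,:,::-1];b=save("top","t4.png")[:,:,::-1]
def crop(i,x,y,w,h,s): return cv2.resize(i[y:y+h,x:x+w],None,fx=s,fy=s,interpolation=cv2.INTER_CUBIC)
cv2.imwrite('pics/c5.png',np.hstack([crop(a,340,210,80,80,5),crop(b,350,160,80,80,5)]))
```

```text
[ 0.43812527 -0.32690774  0.06765575]
```

View pics/c5.png

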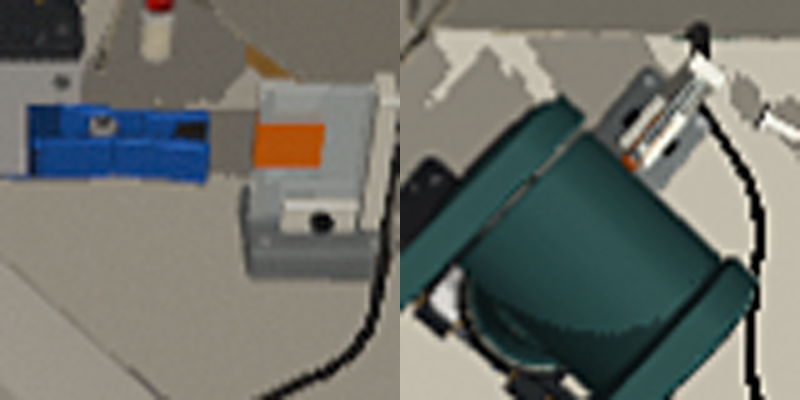

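The scene crop shows the open clip at (28–210, 105–183). The jaw tips are at crop x≈209, level with the orange band at (253–324, 124–168).

Run:
```python
from h import *
np.set_printoptions(precision=4,suppress=True)
S=lambda x,y:(340+x/5-.4,210+y/5-.4)
A=plane("scene",[S(209,141),S(208,109),S(100,124),S(108,138)],.088);print('near tip,far tip,barrel,near mid',A)
print('width',np.linalg.norm(A[0]-A[1]))
B=plane("scene",[S(253.5,124.5),S(324,124.5)],.090);print('band',B);d=B[1]-B[0];print(np.arctan2(d[1],d[0]),np.linalg.norm(d))
B2=plane("scene",[S(253,167),S(323,167.5)],.060);print('band low',B2);d=B2[1]-B2[0];print(np.arctan2(d[1],d[0]),np.linalg.norm(d))
e=plane("scene",[S(260,84),S(382,80)],.112);d=e[1]-e[0];print('glass top',e,np.arctan2(d[1],d[0]),np.linalg.norm(d))
y=-.67;u=np.array([np.cos(y),np.sin(y)]);v=np.array([-u[1],u[0]])
mid=(A[0]+A[1])[:2]/2
o=status.get_obs()["tool_pos"][:2]
f=lambda p:((p-o)@u,(p-o)@v)
print('tip mid rel tool',f(mid),'barrel',f(A[2,:2]))
for q in(B[0],B2[0],e[0]): print('edge rel tool',f(q[:2]+.004*v))
print('edge top cam',f(np.array([.5386,-.4048])),f(np.array([.5398,-.4006])))
print(proj("scene",[[*(o+.102*u+s*.016*v),z] for s in(-1,1) for z in(.062,.088)]),S(209,141),S(208,109))
```

```text
near tip,far tip,barrel,near mid [[ 0.5061 -0.4057  0.088 ]
 [ 0.5227 -0.3868  0.088 ]
 [ 0.4708 -0.3618  0.088 ]
 [ 0.467  -0.3726  0.088 ]]
width 0.025131862689414194
band [[ 0.5311 -0.4118  0.09  ]
 [ 0.5597 -0.4339  0.09  ]]
-0.6579785717053258 0.03607282636006499
band low [[ 0.5334 -0.4122  0.06  ]
 [ 0.562  -0.4347  0.06  ]]
-0.6688490989912821 0.03635180345653175
glass top [[ 0.5365 -0.4085  0.112 ]
 [ 0.5879 -0.4442  0.112 ]] -0.607000476861481 0.06253711112152563
tip mid rel tool (np.float64(0.10283526748650375), np.float64(-0.006961881789908854)) barrel (np.float64(0.04727178001891558), np.float64(-0.0069943300930266055))
edge rel tool (np.float64(0.1255805992506544), np.float64(-0.004724195321901718))
edge rel tool (np.float64(0.12762653866919488), np.float64(-0.003583547893691105))
edge rel tool (np.float64(0.12776631702883778), np.float64(0.0011564500254000135))
edge top cam (np.float64(0.12709717826511938), np.float64(0.0014034769102568856)) (np.float64(0.12542962311862282), np.float64(0.00544071109140029))
[[380.5966 244.5181]
 [381.2187 236.8898]
 [379.7655 236.3742]
 [380.3617 228.8031]] (381.40000000000003, 237.79999999999998) (381.20000000000005, 231.4)
```

Run:
```python
from h import *
a=cv2.imread('pics/s4.png')
cv2.imwrite('pics/c6.png',cv2.resize(a[222:256,342:408],None,fx=12,fy=12,interpolation=cv2.INTER_CUBIC))
```

```text
(no output)
```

View pics/c6.png

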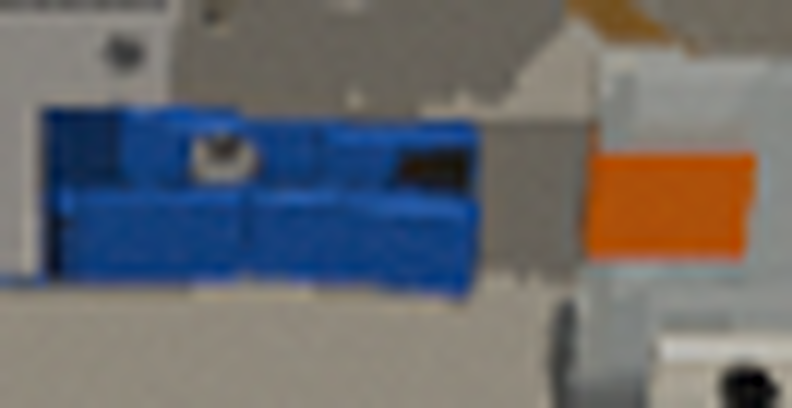

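Run:
```python
from h import *
np.set_printoptions(precision=1,suppress=True)
y=-.669;u=np.array([np.cos(y),np.sin(y)]);v=np.array([-u[1],u[0]])
o=status.get_obs()["tool_pos"][:2]
def q(x,l,z):
    p=proj("scene",[[*(o+x*u+l*v),z]])[0]; return ((p-[342,222]+.5)*12)
for n,x,l in(("handle end near",-.017,-.019),("handle front near",.016,-.019),("tip near",.101,-.016)):
    print(n,q(x,l,.088),q(x,l,.062))
print('tip near in',q(.101,-.009,.088),'tip far in',q(.101,.009,.088),'far out',q(.101,.016,.088))
print('barrel top',q(.046,0,.088),'handle far front',q(.016,.019,.088))
```

```text
handle end near [-84.4 189.2] [-84.4 280.7]
handle front near [ 71.4 190.5] [ 69.3 282.1]
tip near [472.  184.3] [464.5 275.9]
tip near in [469.7 162.7] tip far in [463.8 108.2] far out [461.6  87.3]
barrel top [210.2 133.3] handle far front [69.4 75.4]
```

Run:
```python
from h import *
np.set_printoptions(precision=4,suppress=True)
S=lambda x,y:(310+x/5-.4,190+y/5-.4)
A=plane("scene",[S(63,229),S(120,275),S(250,172),S(262,180)],.026);print(A)
print(np.linalg.norm(A[0]-A[1]),'heights px near end 275-312')
p=proj("scene",[[A[1][0],A[1][1],0]])[0];print((p-[310,190]+.4)*5)
b=cv2.imread('pics/s4.png');hsv=cv2.cvtColor(b,cv2.COLOR_BGR2HSV)
m=cv2.inRange(hsv,(100,110,30),(130,255,255))
for x in range(344,384,3):
    r=np.where(m[225:252,x])[0]+225; print(x,((x-342+.5)*12),r.min() if len(r) else None,r.max() if len(r) else None,hsv[r.min():r.max()+1,x,2].tolist() if len(r) else '')
```

```text
[[ 0.4344 -0.248   0.026 ]
 [ 0.4363 -0.2973  0.026 ]
 [ 0.5484 -0.2732  0.026 ]
 [ 0.5492 -0.2828  0.026 ]]
0.049301621573202274 heights px near end 275-312
[120.0461 310.5252]
344 30.0 None None 
347 66.0 231 244 [79, 80, 82, 82, 82, 78, 103, 147, 133, 72, 95, 91, 92, 90]
350 102.0 231 245 [85, 78, 80, 79, 79, 72, 96, 142, 125, 125, 125, 122, 122, 124, 116]
353 138.0 231 244 [148, 125, 127, 126, 126, 120, 120, 143, 125, 124, 124, 122, 125, 121]
356 174.0 231 245 [150, 144, 127, 127, 126, 116, 103, 143, 125, 123, 122, 124, 124, 121, 116]
359 210.0 231 244 [133, 165, 97, 85, 103, 121, 117, 151, 122, 124, 124, 123, 122, 129]
362 246.0 232 244 [137, 112, 106, 119, 100, 122, 125, 112, 108, 106, 111, 123, 123]
365 282.0 232 244 [123, 123, 125, 124, 112, 111, 157, 124, 122, 126, 126, 124, 123]
368 318.0 232 244 [120, 105, 113, 111, 102, 122, 158, 119, 124, 126, 125, 123, 126]
371 354.0 232 244 [118, 158, 124, 124, 114, 108, 147, 130, 123, 123, 122, 123, 123]
374 390.0 232 245 [118, 158, 128, 122, 94, 90, 148, 156, 124, 126, 124, 126, 125, 118]
377 426.0 232 245 [121, 154, 88, 31, 33, 57, 132, 162, 117, 125, 127, 125, 125, 125]
380 462.0 232 246 [124, 148, 62, 25, 26, 36, 102, 154, 136, 130, 132, 130, 127, 126, 119]
383 498.0 None None
```

Run:
```python
from h import *
o=status.get_obs();print(o["joint_positions"],o["time"])
print(go([.47,-.34,.14],.75))
```

```text
[-7.44897137e-01  1.47854523e-01  1.58182118e+00  3.81810864e-05
  1.41187651e+00  1.49469878e+00] 12.0
(array([ 33.1,  -9.6, -72.4]), array([  0.  ,  -0.  , -81.29]))
```

Emit:
move_arm(targets=[[[0,0,-40],[0,0,0],-1],[[0,0,-72],[0,0,-5],-1],[[8,-3,-72],[0,0,-14],-1],[[16,-5,-72],[0,0,-24],-1],[[25,-8,-72],[0,0,-34],-1],[[33,-9.6,-72],[0,0,-44],-1],[[33,-9.6,-72],[0,0,-54],-1],[[33,-9.6,-72],[0,0,-64],-1],[[33,-9.6,-72],[0,0,-74],-1],[[33,-9.6,-72],[0,0,-81.3],-1],[[33,-9.6,-72],[0,0,-81.3],-1],[[33,-9.6,-72],[0,0,-81.3],-1]])

```text
time: 13.5
tool_pos: [0.4699, -0.3402, 0.1395]
ee_rot: [3.141, 0.0, 0.748]
wrist_force: [-0.8, -0.4, -0.9]
width: 0.0379
```

Run:
```python
from h import *
print(status.get_obs()["tool_pos"],status.get_obs()["ee_rot"])
a=save("scene","s5.png")[:,:,::-1];b=save("top","t5.png")[:,:,::-1]
y=status.get_obs()["ee_rot"][2];o=status.get_obs()["tool_pos"];u=np.array([np.cos(y),np.sin(y)]);v=np.array([-u[1],u[0]])
for n in("scene","top"): print(n,proj(n,[[*(o[:2]+.102*u+l*v),o[2]+h] for l in(-.016,.016) for h in(.0205,-.0055)]).round(1).tolist(),proj(n,[[*(o[:2]+.047*u),o[2]+.0205]]))
def crop(i,x,y,w,h,s): return cv2.resize(i[y:y+h,x:x+w],None,fx=s,fy=s,interpolation=cv2.INTER_CUBIC)
p=proj("scene",[[*(o[:2]+.07*u),o[2]]])[0].astype(int);q=proj("top",[[*(o[:2]+.07*u),o[2]]])[0].astype(int)
print(p-25,q-25)
cv2.imwrite('pics/c7.png',np.hstack([crop(a,p[0]-25,p[1]-25,50,50,8),crop(b,q[0]-25,q[1]-25,50,50,8)]))
```

```text
[ 0.46985642 -0.34021112  0.13949453] [3.14148660e+00 6.07384602e-05 7.47651755e-01]
scene [[365.5, 185.9], [365.2, 193.8], [353.7, 184.8], [353.4, 192.7]] [[357.02888521 197.25039061]]
top [[355.9, 180.5], [355.0, 182.4], [347.2, 188.1], [346.6, 189.7]] [[364.96979928 199.17755935]]
[332 173] [333 169]
```

View pics/c7.png

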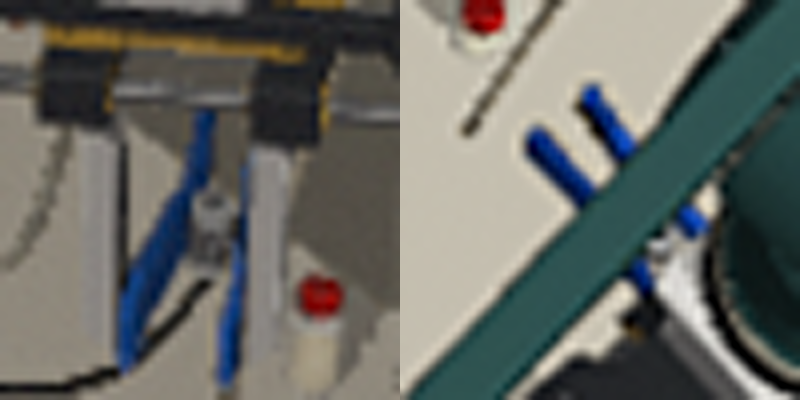

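Run:
```python
from h import *
np.set_printoptions(precision=4,suppress=True)
S=lambda x,y:(332+x/8-.44,173+y/8-.44);T=lambda x,y:(333+(x-400)/8-.44,169+y/8-.44)
o=status.get_obs()["tool_pos"];y=status.get_obs()["ee_rot"][2]
u=np.array([np.cos(y),np.sin(y),0]);v=np.array([-u[1],u[0],0]);B=np.array([u,v,[0,0,1]])
for n,s,t in(("tipL out",(196,112),(526,140)),("barrel top",(213,200),(657,244))):
    p,g=tri(S(*s),T(*t));print(n,B@(p-o),g)
for n,uv in(("tipL in end",(548,128)),("tipL out",(526,140)),("tipR out",(602,92)),("tipR in",(582,98)),("barrel",(657,244))):
    print('top plane',n,B@(plane("top",[T(*uv)],o[2]+.0205)[0]-o))
for n,uv in(("hL rear",(125,355)),("hR rear",(228,370)),("hR rear bottom",(226,388)),("hL bottom",(125,372))):
    print(n,B@(plane("scene",[S(*uv)],o[2]+.0205)[0]-o))
b=cv2.imread('pics/t5.png');m=cv2.inRange(cv2.cvtColor(b,cv2.COLOR_BGR2HSV),(100,110,30),(130,255,255))
print(b[178:196,347:372,0]-0)
```

```text
tipL out [0.1047 0.0092 0.0138] 0.0009274505544752704
barrel top [ 0.0482 -0.0015  0.0185] 0.0029389091302512525
top plane tipL in end [0.1023 0.0015 0.0205]
top plane tipL out [0.1041 0.01   0.0205]
top plane tipR out [ 0.0994 -0.0209  0.0205]
top plane tipR in [ 0.1024 -0.0143  0.0205]
top plane barrel [0.0478 0.0004 0.0205]
hL rear [-0.0379  0.0134  0.0205]
hR rear [-0.04   -0.0184  0.0205]
hR rear bottom [-0.0487 -0.0188  0.0205]
hL bottom [-0.0461  0.0123  0.0205]
[[158 182 177 175 175 175 174 176 177 178 179 178 176 175 175 174 174 175
  176 180 189 132  39  23  59]
 [176 178 175 174 175 175 177 179 157 145 141 163 177 176 175 175 175 175
  177 185 157  72  16  51  78]
 [179 176 175 176 175 176 176 183 142 149 138 159 180 177 175 175 175 176
  181 169  94  22  47  76  83]
 [176 175 174 175 175 176 179 164  90 147 151 142 172 178 176 175 175 177
  189 133  39  38  73  83  83]
 [176 175 175 176 175 176 181 133  30  58 111 129 144 169 177 175 176 183
  157  72  38  70  82  83  82]
 [176 176 177 179 177 177 180 170 103  14  67 119 125 163 179 177 180 189
  116  32  68  85  83  81  
[... 564 characters left out ...]
69 180 181 183 127  48  55  77  82  83
   81  82  82  82  82  83  84]
 [176 181 176 134  79  67 104 125 143 172 184 192 133  67  78  83  82  82
   82  82  81  82  82  80  64]
 [175 176 181 177 130  76  76 108 129 147 181 153  88  76  81  82  82  81
   81  83  81  83  80  60  73]
 [174 175 177 182 174 131  68  63 101 130 122  83  73  80  81  82  82  81
   81  81  82  89  58  62 150]
 [174 175 175 176 181 175 127  71  77  87  71  71  81  81  82  82  81  82
   83  80  87  67  62 141 191]
 [176 175 174 174 176 182 179 121  58  57  75  81  82  82  82  81  82  81
   81  88  69  66  95 167 197]
 [175 175 174 176 176 180 190 144  72  69  81  82  82  81  82  82  82  83
   87  72  48 141 175 151 181]]
```

Run:
```python
from h import *
print(go([.439,-.3327,.07],-.59))
```

```text
(array([-17.5, -26.5,  69.5]), array([ 1.000e-02, -0.000e+00,  7.667e+01]))
```

Emit:
move_arm(targets=[[[-5,-8,0],[0,0,10],-1],[[-10,-16,0],[0,0,20],-1],[[-17.5,-26.5,0],[0,0,30],-1],[[-17.5,-26.5,0],[0,0,40],-1],[[-17.5,-26.5,0],[0,0,50],-1],[[-17.5,-26.5,0],[0,0,60],-1],[[-17.5,-26.5,0],[0,0,70],-1],[[-17.5,-26.5,20],[0,0,76.7],-1],[[-17.5,-26.5,50],[0,0,76.7],-1],[[-17.5,-26.5,69.5],[0,0,76.7],-1],[[-17.5,-26.5,69.5],[0,0,76.7],-1],[[-17.5,-26.5,69.5],[0,0,76.7],-1]])

```text
time: 15.1
tool_pos: [0.4395, -0.3333, 0.071]
ee_rot: [3.141, -0.002, -0.59]
wrist_force: [0.3, 0.5, -0.9]
width: 0.0379
```

Run:
```python
from h import *
np.set_printoptions(precision=1,suppress=True)
o=status.get_obs();print(o["tool_pos"],o["ee_rot"])
a=save("scene","s6.png")[:,:,::-1]
for _ in range(3): a=a.astype(float)+viewer.snapshot("scene")[:,:,::-1]
a=(a/4).clip(0,255).astype(np.uint8); cv2.imwrite('pics/s6.png',a)
cv2.imwrite('pics/c8.png',cv2.resize(a[220:258,350:410],None,fx=13,fy=13,interpolation=cv2.INTER_CUBIC))
# expected pixels (in c8 units) of an ideal level clip, yaw -.655, pivot as planned
y=-.655;u=np.array([np.cos(y),np.sin(y)]);v=np.array([-u[1],u[0]]);P=np.array([.4773,-.3600])
for n,x,l in(("tipN",.055,-.016),("tipN in",.055,-.009),("tipF in",.055,.009),("tipF",.055,.016),("hinge N",0,-.013),("piv",0,0),("handleN",-.03,-.019),("edge N",.076,-.004)):
    print(n,[(proj("scene",[[*(P+x*u+l*v),z]])[0]-[350,220]+.5)*13 for z in(.088,.062)])
```

```text
[ 0.4 -0.3  0.1] [ 3.1 -0.  -0.6]
tipN [array([435.4, 228.7]), array([427. , 327.9])]
tipN in [array([432.3, 205.3]), array([424. , 304.3])]
tipF in [array([424.4, 146.1]), array([416.3, 244.7])]
tipF [array([421.4, 123.4]), array([413.4, 221.9])]
hinge N [array([153.7, 219. ]), array([149. , 318.2])]
piv [array([150.4, 175.9]), array([145.9, 274.7])]
handleN [array([  1.6, 239.4]), array([ -1.1, 338.6])]
edge N [array([536.4, 188.5]), array([526.7, 287.4])]
```

View pics/c8.png

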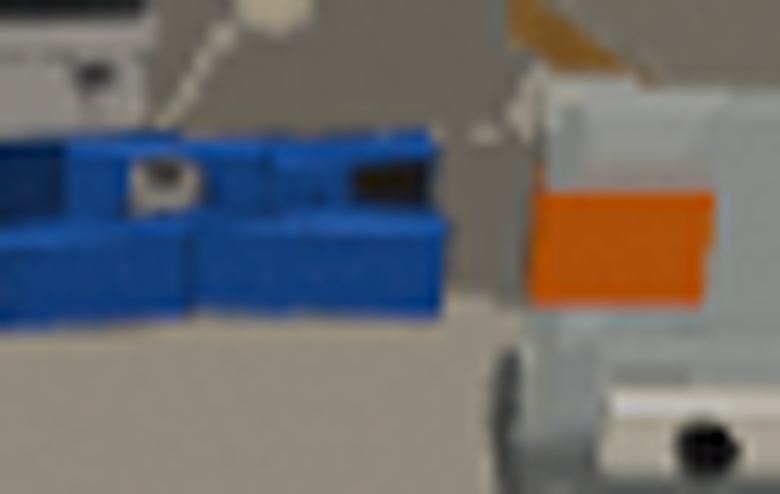

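The clip axis now runs parallel to the band, and the clip is level. The near tip is at crop (445,222–318), the far tip at (432,133) and the glass edge at x≈535, nearly central in the mouth. Next I advance in small steps and watch the force.

Emit:
move_arm(targets=[[[5,0.3,0],[0,0,0],-1],[[10,0.6,0],[0,0,0],-1],[[14,0.9,0],[0,0,0],-1],[[17,1.1,0],[0,0,0],-1],[[19,1.2,0],[0,0,0],-1],[[21,1.4,0],[0,0,0],-1],[[23,1.5,0],[0,0,0],-1],[[25,1.6,0],[0,0,0],-1],[[27,1.8,0],[0,0,0],-1],[[27,1.8,0],[0,0,0],-1]])

```text
time: 16.55
tool_pos: [0.4605, -0.3494, 0.07]
ee_rot: [3.142, -0.0, -0.589]
wrist_force: [0.3, 0.2, -0.8]
width: 0.0378
```

Emit:
move_arm(targets=[[[4,0.3,0],[0,0,0],-1],[[8,0.5,0],[0,0,0],-1],[[12,0.8,0],[0,0,0],-1],[[16,1,0],[0,0,0],-1],[[20,1.3,0],[0,0,0],-1],[[23,1.5,0],[0,0,0],-1],[[25,1.6,0],[0,0,0],-1],[[25,1.6,0],[0,0,0],-1]])

```text
time: 17.55
tool_pos: [0.4803, -0.3646, 0.07]
ee_rot: [3.142, 0.0, -0.589]
wrist_force: [-0.3, -0.1, -0.7]
width: 0.0379
```

Run:
```python
from h import *
a=save("scene","s7.png")[:,:,::-1];b=save("top","t7.png")[:,:,::-1]
print(status.get_obs()["wrist_force"])
cv2.imwrite('pics/c9.png',np.hstack([cv2.resize(i,None,fx=10,fy=10,interpolation=cv2.INTER_CUBIC) for i in(a[215:260,365:405],b[170:215,375:415])]))
```

```text
[ 0.50369917  0.66139445 -1.28671234]
```

View pics/c9.png

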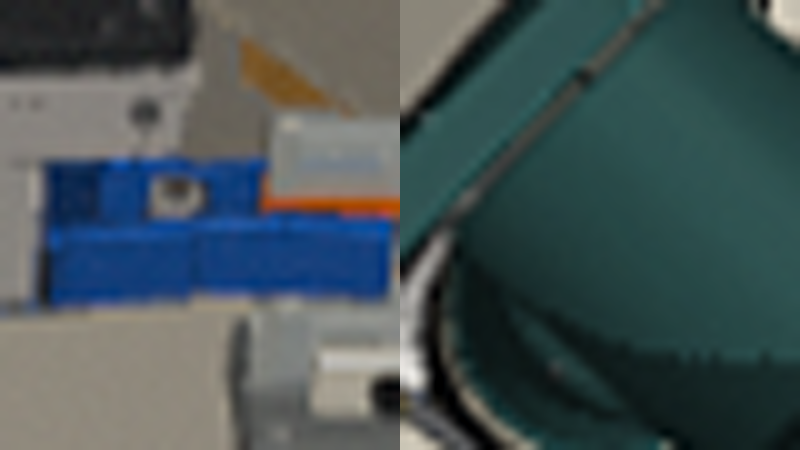

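The glass is between the jaws with the near jaw level. The barrel's right edge is at crop x≈205 and the glass edge at ≈262, so about 14 mm remain.

Emit:
move_arm(targets=[[[4,0.3,0],[0,0,0],-1],[[8,0.5,0],[0,0,0],-1],[[10,0.6,0],[0,0,0],-1],[[11,0.7,0],[0,0,0],-1],[[12,0.8,0],[0,0,0],-1],[[12,0.8,0],[0,0,0],-1],[[12,0.8,0],[0,0,0],-1]])

```text
time: 18.52
tool_pos: [0.4898, -0.3719, 0.07]
ee_rot: [3.142, -0.0, -0.589]
wrist_force: [1.0, -0.3, -1.1]
width: 0.0377
```

Emit:
move_arm(targets=[[[0.5,0,0],[0,0,0],-1],[[1,0.1,0],[0,0,0],-1],[[1.5,0.1,0],[0,0,0],-1],[[2,0.1,0],[0,0,0],-1],[[2,0.1,0],[0,0,0],-1]])

```text
time: 19.15
tool_pos: [0.4915, -0.3731, 0.07]
ee_rot: [3.142, -0.0, -0.589]
wrist_force: [0.4, -0.3, 0.2]
width: 0.0377
```

Emit:
move_arm(targets=[[[0.5,0,0],[0,0,0],-1],[[1,0.1,0],[0,0,0],-1],[[1,0.1,0],[0,0,0],-1]])

```text
time: 19.52
tool_pos: [0.4922, -0.3738, 0.07]
ee_rot: [3.142, -0.0, -0.59]
wrist_force: [0.0, -0.0, -0.7]
width: 0.0379
```

Emit:
move_arm(targets=[[[0.5,0,0],[0,0,0],-1],[[1,0.1,0],[0,0,0],-1],[[1,0.1,0],[0,0,0],-1]])

```text
time: 19.9
tool_pos: [0.493, -0.3744, 0.07]
ee_rot: [3.142, -0.0, -0.589]
wrist_force: [-0.2, -0.6, 0.3]
width: 0.0377
```

Emit:
move_arm(targets=[[[0.5,0,0],[0,0,0],-1],[[1,0.1,0],[0,0,0],-1],[[1,0.1,0],[0,0,0],-1]])

```text
time: 20.27
tool_pos: [0.4931, -0.3745, 0.0698]
ee_rot: [-3.141, 0.002, -0.589]
wrist_force: [-1.5, 2.3, 1.0]
width: 0.0381
```

Emit:
move_arm(targets=[[[0.5,0,0],[0,0,0],-1],[[1,0.1,0],[0,0,0],-1],[[1,0.1,0],[0,0,0],-1]])

```text
time: 20.65
tool_pos: [0.4932, -0.3745, 0.0697]
ee_rot: [-3.141, 0.004, -0.589]
wrist_force: [-4.9, 5.3, 1.7]
width: 0.0375
```

Emit:
move_arm(targets=[[[0,0,0],[0,0,0],-0.17],[[0,0,0],[0,0,0],-0.14],[[0,0,0],[0,0,0],-0.1],[[0,0,0],[0,0,0],-0.06],[[0,0,0],[0,0,0],-0.02],[[0,0,0],[0,0,0],0.05],[[0,0,0],[0,0,0],0.15],[[0,0,0],[0,0,0],0.4],[[0,0,0],[0,0,0],0.8],[[0,0,0],[0,0,0],0.8]])

```text
time: 21.9
tool_pos: [0.4946, -0.3765, 0.0705]
ee_rot: [3.141, -0.001, -0.59]
wrist_force: [-0.3, -0.8, 0.5]
width: 0.0804
```

Emit:
move_arm(targets=[[[0,0,-10],[0,0,0],0.8],[[0,0,-35],[0,0,0],0.8],[[0,0,-75],[0,0,0],0.8],[[0,0,-130],[0,0,0],0.8],[[-50,0,-160],[0,0,0],0.8],[[-100,0,-170],[0,0,0],0.8],[[-130,-50,-180],[0,0,0],0.8],[[-150,-110,-180],[0,0,0],0.8],[[-150,-160,-180],[0,0,0],0.8],[[-150,-200,-180],[0,0,0],0.8],[[-150,-200,-180],[0,0,0],0.8]])

```text
time: 23.28
tool_pos: [0.4819, -0.1241, 0.2508]
ee_rot: [-3.141, -0.001, -0.585]
wrist_force: [-0.1, 0.5, -0.2]
width: 0.0849
```

Run:
```python
from h import *
np.set_printoptions(precision=4,suppress=True)
o=status.get_obs();print(o["time"],o["tool_pos"],o["wrist_force"],o["width"])
a=save("scene","s8.png")[:,:,::-1];b=save("top","t8.png")[:,:,::-1]
r=lambda i:cv2.resize(i,None,fx=8,fy=8,interpolation=cv2.INTER_CUBIC)
cv2.imwrite('pics/c10.png',np.hstack([r(a[215:260,360:410]),r(b[170:215,370:420])]))
```

```text
23.275 [ 0.4819 -0.1241  0.2508] [-0.1488  0.5497 -0.1706] 0.08489064593838422
```

View pics/c10.png

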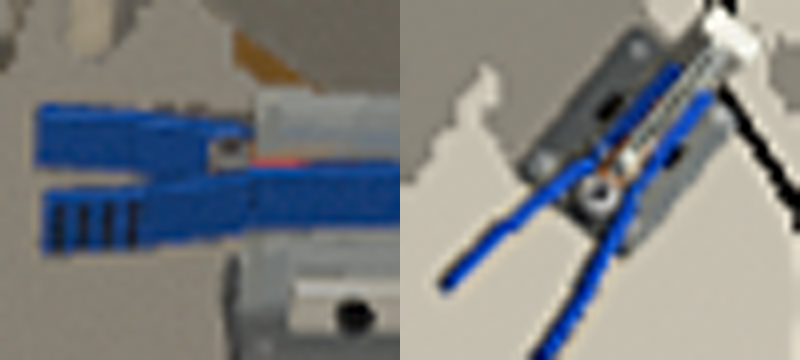

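Run:
```python
from h import *
np.set_printoptions(precision=4,suppress=True)
S=lambda x,y:(360+x/8-.44,215+y/8-.44);T=lambda x,y:(370+(x-400)/8-.44,170+y/8-.44)
for n,s,t in(("barrel",(231,146),(600,191)),("hL rear",(40,105),(443,286)),("hR rear",(45,192),(538,362))):
    p,g=tri(S(*s),T(*t));print(n,p,g)
# level clip expected in the scene crop: near jaw/handle vs measured
y=-.655;u=np.array([np.cos(y),np.sin(y)]);v=np.array([-u[1],u[0]]);E=np.array([.5376,-.4063]);P=E-.007*u
f=lambda p,z:((proj("scene",[[*p,z]])[0]-[360,215]+.44)*8).round(0)
for n,x,l in(("barrel",0,0),("near jaw root",.008,-.011),("near jaw .035",.035,-.011),("nearHandle rear",-.061,-.0245),("far rear",-.061,.0245)):
    p=P+x*u+l*v;print(n,f(p,.088),f(p,.062))
Q=plane("top",[T(443,286),T(540,358),T(678,70),T(708,95)],.088);m=Q[2:].mean(0)-Q[:2].mean(0);print('clip yaw',np.arctan2(m[1],m[0]),'len',np.linalg.norm(m))
```

```text
barrel [ 0.5347 -0.4022  0.0875] 0.0013269209005018641
hL rear [ 0.4997 -0.3463  0.0851] 0.002014781778611221
hR rear [ 0.4725 -0.3808  0.0859] 0.0014061629838018467
barrel [227. 147.] [221. 208.]
near jaw root [255. 170.] [249. 231.]
near jaw .035 [340. 170.] [332. 231.]
nearHandle rear [ 41. 198.] [ 38. 259.]
far rear [33. 99.] [ 30. 159.]
clip yaw -0.6817501618565401 len 0.11700099954537238
```

Run:
```python
from h import *
print(order.close_job())
```

```text
the job is handed in; nothing more can be done
None
```

The clip is biting the glass edge at the orange band by its own spring, and I handed the job in at about 23 s of the 51 s allowed.

I lifted it from the holder by the jaws and laid it on its side on the bench. After letting go I took it again by the handles, which squeezed to 38 mm (fully open). I then slid it onto the edge until the barrel touched.

- **Force:** the push onto the glass peaked at about 7 N, and all other readings were about 2 N or less.
- **Height:** two-view triangulation puts the barrel's top at z = 87.5 mm, against 88 mm wanted. The rear ends of the handles read 85–86 mm, so the clip is level to within about 2°.
- **Seating:** the last picture shows the barrel against the plate edge. The clip's yaw of −0.68 rad agrees with the cassette's, about −0.66 rad.
- **Robot:** the gripper was open and clear of everything, with no force on the wrist.

**Disagreements:** before insertion the two cameras differed by about 5 mm on how far the glass sat to one side of the clip. I used the mean and the jaws went over the glass without contact. The clip also sat about 4° turned in the pads, so I turned the tool to make up for it.

**Not checked:** I did not measure the bystanders again at the end. The arm kept clear of them and felt no unexpected contact.

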